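# Index the bonsai stand to the yellow mark

### The job

Turn the bonsai stand to its yellow-marked position: pull the sprung red knob outward, swing it round until its shaft lies over the yellow disc, and let it snap fully home in the notch there. First shift the upturned terracotta pot that is in the knob's way, so that nothing on the stand strikes a pot; keep the pots standing. Do not touch the tree or its pot, keep it standing in the middle of the deck, and leave the other things on the bench where they are.

Things in the scene. Friction and masses are not known exactly. Their poses are not given: they have to be found in the camera images.
- stand: Bonsai turning stand, fixed; place and yaw vary. Origin: on the bench, on the vertical turning axis; -x = the knob's direction at the start. Grey base plate 210 mm across, 10 mm thick; steel notched ring 150 mm across, top 38 mm up; wooden deck 140 mm across, top 72 mm up. Notches at 0, +-50 and +-80 degrees from -x: one at the start, one at each coloured disc.
- deck (a joint): Turn of deck and knob, rad, positive anticlockwise from above (from the start towards the stand's -y side); about 0 at the start, stops at +-1.7; 0.87 and 1.40 (either sign) at the discs' notches. Locked, with 0.015 rad of play, while the plunger is home; otherwise it turns with under 1 N at the knob.
- plunger (a joint): Radial pull of the knob, m: 0 = home, 0.024 = fully out. A spring pulls it in with 7 N at 0, 15 N at 0.024. Beyond 0.016 the deck turns freely (0.018 to 0.022 is good). Let go between notches it rests on the ring at about 0.015; let go within about 0.06 rad of a notch it snaps in.
- knob (a point): Centre of the red mushroom knob, 50 mm across, 28 mm thick. Its axis is level and radial, 50 mm above the bench; this point is 164 mm from the turning axis when home, the knob's flat back 150 mm. Behind it a bare shaft, 16 mm thick, is free from 80 to 150 mm: fingers can straddle it from above and hook the knob outward. Under the shaft: 32 mm to the base plate, 42 mm to the bench.
- pointer (a point): Point under the middle of the plunger's shaft, 91 mm from the turning axis when home, 12 mm above the bench. With the plunger home in a disc's notch it lies over that disc's centre.
- tag_yellow: Yellow disc, 24 mm across and 2 mm thick, fixed on the base plate 91 mm from the turning axis, beside the wanted notch. It may be at any of the four places +50, +80, -50, -80 degrees. Origin: centre of its underside, 10 mm above the bench.
- tag_white: White disc, the same, at another of the four places: not wanted.
- tag_blue: Blue disc, the same: not wanted.
- tag_black: Black disc, the same: not wanted.
- bonsai: Small tree in a blue round pot, 112 mm across, loose on the middle of the deck; foliage within about 65 mm of its axis, about 160 mm tall, 0.8 kg. Origin: centre of the pot's underside, z up.
- pot_left: Upturned terracotta pot, loose on the bench on the stand's +y side, in the knob's way to both notches there (not to those of the other side). Rim at the bottom 76 mm across, 28 mm high; above it 66 tapering to 54 mm; 72 mm tall, about 0.35 kg. Origin: centre of its underside, z up. It is clear when its centre is 240 mm or more from the turning axis.
- pot_right: The same kind of pot on the stand's -y side (robot's right).
- spray: Green bottle, 64 mm across, 190 mm tall, standing on the stand's +y side 350 to 370 mm to its side (stand frame), beyond the left pot. Origin: centre of its underside. Leave alone.
- grit_jar: Clear jar, 72 mm across, 110 mm tall, standing 350 to 370 mm to the stand's -y side, beyond the right pot. Origin: centre of its underside. Leave alone.
- spanner: Spanner, 170 mm, lying between the robot and the stand. Leave alone.
- tin: Red tin, 60 mm across, 100 mm tall, standing close behind the stand on its left. Origin: centre of its underside. Leave alone.
- offcut: Wooden block 70 x 110 x 40 mm, lying close behind the stand on its right. Leave alone.
Mind the look-alikes: they are no part of the job. Leave any green or pink look-alike of the pot_left alone.

How it is judged:
On the way:
1. the knob is pulled out of its notch (by more than 15 mm) (value of joint plunger above 0.015 m), for 0.1 s.
At the end, for the whole second after the job is handed in: The plunger is home (within 3 mm) in the notch of the yellow disc (shaft over the disc's centre within 8 mm) and the deck is still; the bonsai stands upright within 15 mm of the middle of the deck; both terracotta pots stand upright and still; the other things are within 20 mm of where they were (horizontal distance between pointer and tag_yellow below 0.008 m and value of joint plunger below 0.003 m and velocity of joint deck between -0.05 and 0.05 rad/s and horizontal distance between bonsai and stand below 0.015 m and angle between each of bonsai, pot_left, pot_right's own z axis and vertical below 0.08 rad and linear speed of each of bonsai, pot_left, pot_right below 0.02 m/s and distance of each of spray, grit_jar, spanner, tin, offcut from where it was at the start of the episode below 0.02 m); the robot touches nothing.
It fails at once if the stand's knob, shaft or deck strikes a terracotta pot (over 1 N) (contact force between stand and pot_left above 1 N or contact force between stand and pot_right above 1 N).
It fails at once if a terracotta pot or the bonsai is tipped by more than about 25 degrees (angle between any of pot_left, pot_right, bonsai's own z axis and vertical above 0.45 rad).
It fails at once if the robot touches the bonsai (over 1 N) (contact force between any of the fingers, the arm and bonsai above 1 N).
It fails at once if another thing on the bench is moved by more than 20 mm (distance of any of spray, grit_jar, spanner, tin, offcut from where it was at the start of the episode above 0.02 m).
It also fails if it takes over 51 s, if anything falls off the work surface, if the arm or the gripper's body presses on something with over 40 N, if the wrist force passes 120 N, or if a joint passes its speed limit or range.

### The arm

A 6-joint arm with a two-finger parallel gripper is mounted at the origin on the work surface. World frame = base frame: x ahead of the robot, y to its left, z up, the work surface at z = 0. Lengths are in m, angles in rad, forces in N, time in s.
With the tool pointing down it reaches from about 0.35 to 0.85 m from the base axis. Payload 8.1 kg.
Tool frame: the origin (TCP) lies at the centre of the arm's flange, where the gripper is bolted on; the fingertips stand 173 mm ahead of it and the grasp point (between the pads) lies 155 mm ahead of it (tip_reach is the distance from the TCP to the fingertips, in m); z points along the fingers, y is the line along which they close (so a half turn about z gives the same grasp; the last joint's range is limited). The gripper opens to 85 mm and grips with 20 to 120 N. Pads are 22 mm wide; open, the fingers measure 114 mm over their backs; the gripper's body (76 mm by 85 mm) begins 54 mm behind the grasp point. The pads swing forward as they close: fully open they stand 13 mm farther back than shut.
Start: joints at [1.082, 0.13, 1.488, -0, 1.523, -0.085], TCP at [0.236, 0.552, 0.405] pointing down, gripper open.
Joint ranges: [-2.96, 2.96], [-0.89, 2.26], [0.02, 2.5], [-1.34, 4.48], [0, 2.73], [-2.66, 2.66]. Speed limits (rad/s): [2.39, 2.39, 2.79, 3.14, 3.14, 3.14].

### API

Orientations are given as a 3x3 rotation matrix whose columns are the frame's x, y, z axes.
In Python, from plant import * gives the robot as it stands.
- The arm moves only by the tool apply_moves, never from a script. Its arguments are lists of equal length, an entry for each row: "xyz": the shift along the world's x, y, z in mm, a list of three; "yaw": the turn about the world's z in degrees. A call has 1 to 12 rows; each row shifts and turns the commanded pose from where the row before left it; what a row does not reach is not made up. A row lasts 1/8 s, in which the tool goes at most 62.5 mm and 10.7 degrees, less where a joint would pass 70% of its speed; a pose out of reach is approached as far as the arm can. A call is refused whole if a number of a shift passes 62.5 or a number of a turn 10.7, either way. A call with a gripper value outside its range is refused whole. "hand" is the gripper's target within -1 to 1 (fully open at 1, half-way at 0, shut at -1), set as the call begins (left out, the last holds). The fingers move at their own pace and stop on an object; the grip force is fixed at half the most. Time passes only in rows, so rows that do not move let the fingers close. It gives the time, the measured TCP pose, the force, the opening and the grip force at its end, in the units of the state.
- get_state(): the state, without advancing time (a new reading comes with each control period).
- get_image(name): name is "side" or "top" or "wrist"; returns a dict with "pixels" (400x640x3 uint8, red, green, blue), "z_map" (400x640 float32, m along the optical axis (not along the pixel's ray), 0 where there is no reading), "vfov" (degrees; the focal length in pixels is half the picture's height over the tangent of half this angle, whatever the lens; pixels are square), "cx", "cy" (the principal point, pixels), "camera_from_world" (4x4, takes a point from world to camera coordinates). Camera axes: x right, y down, z forward; pixel columns grow to the right and rows downward; lengths in m; the calibration is good to about 2 mm. A picture is of the moment at which its call begins.
- hand_in(): hands the job in; it is judged then, once.
The state is a dict: "clock": time; "q": joint angles; "qvel": joint speeds; "effort": joint torques, N m; "ee_pos": TCP position; "tool_rot": TCP orientation; "contact_force": force on the tool from outside, world axes, zero at the start; "moment": the same for the moment, N m; "grip_width": finger opening in m; "gripper_force": force on a finger pad.
Only numpy, scipy, OpenCV 4.12 (cv2) and the standard library are available. Lean on these libraries where they do the work, as an engineer would, in place of code of your own. Each camera call takes 0.05 s, during which the arm holds its last target. There are 200 camera calls.

## Working session

There is one attempt and no reset: what is moved stays moved. The work goes in short steps, Python scripts to look and compute and a tool call to move; the robot and the scene stay as the last step left them, time stands still between calls to the robot, and variables do not carry over. Pictures are saved under pics/ and viewed, at most 10 in all, crops included, and the job is handed in when it is done.

Besides the shell and the picture viewer there is one more tool, called after "Emit:" as name([rows], argument=value, ...), one row to a line, values as JSON. apply_moves: Moves the arm, as the interface text tells. Its arguments: {"type":"object","properties":{"xyz":{"type":"array"},"yaw":{"type":"array"},"hand":{"type":"number"}},"required":["xyz","yaw"]}

```bash
mkdir -p pics; ls
cat > h.py <<'E'
from plant import *
import numpy as np, cv2
def cam(n):
    d=get_image(n); f=200/np.tan(np.radians(d["vfov"])/2); d["f"]=f; d["n"]=n
    return d
def save(d,fn,box=None,s=1):
    p=d["pixels"][:,:,::-1]
    if box: p=p[box[1]:box[3],box[0]:box[2]]
    cv2.imwrite("pics/"+fn,cv2.resize(p,None,fx=s,fy=s,interpolation=cv2.INTER_CUBIC))
def cloud(d):
    v,u=np.mgrid[0:400,0:640]; z=d["z_map"]
    P=np.stack([(u-d["cx"])/d["f"]*z,(v-d["cy"])/d["f"]*z,z],-1)
    T=np.linalg.inv(d["camera_from_world"]); W=P@T[:3,:3].T+T[:3,3]; W[z==0]=np.nan
    return W
def ray(d,u,v,h):
    T=np.linalg.inv(d["camera_from_world"]); r=T[:3,:3]@np.array([(u-d["cx"])/d["f"],(v-d["cy"])/d["f"],1]); o=T[:3,3]
    return o+r*(h-o[2])/r[2]
def proj(d,p):
    c=d["camera_from_world"]@np.append(p,1); return c[0]/c[2]*d["f"]+d["cx"],c[1]/c[2]*d["f"]+d["cy"]
E
python3 - <<'E'
from h import *
for n in("top","side"):
    d=cam(n); np.save(n+".npy",d,allow_pickle=True); save(d,n+".png")
    print(n,d["vfov"],d["cx"],d["cy"],np.linalg.inv(d["camera_from_world"]).round(3)[:3])
print(get_state())
E
```

```text
pics
top 44.78514608825635 320.7339613601367 198.65259090581642 [[ 0.061 -0.977  0.203  0.299]
 [-0.998 -0.058  0.017  0.024]
 [-0.005 -0.204 -0.979  1.275]]
side 57.89353449700733 320.66905977678425 199.65663163269522 [[ 0.841 -0.388  0.378  0.127]
 [-0.541 -0.593  0.597 -0.603]
 [-0.007 -0.706 -0.708  0.85 ]]
{'clock': 0.1, 'q': array([ 1.08160770e+00,  1.31085874e-01,  1.48918628e+00,  2.45995133e-05,
        1.52302090e+00, -8.53936414e-02]), 'qvel': array([ 0.00011359, -0.00144878, -0.00083347,  0.0008109 ,  0.00032158,
        0.00058574]), 'effort': array([ 1.38859552e-03, -5.70952034e+01, -5.01941264e+01, -1.59762812e-04,
        8.23139999e-03, -9.90066184e-06]), 'ee_pos': array([0.23561722, 0.55156841, 0.40374022]), 'tool_rot': array([[-9.19575990e-01,  3.92911346e-01, -8.20725212e-04],
       [ 3.92912166e-01,  9.19574799e-01, -1.48942306e-03],
       [ 1.69507003e-04, -1.69211061e-03, -9.99998554e-01]]), 'contact_force': array([-0.05988125, -0.38030698, -0.03835204]), 'moment': array([ 0.01959638, -0.0165007 , -0.05294884]), 'gripper_force': 0.0, 'grip_width': 0.08542891450403568}
```

View pics/top.png

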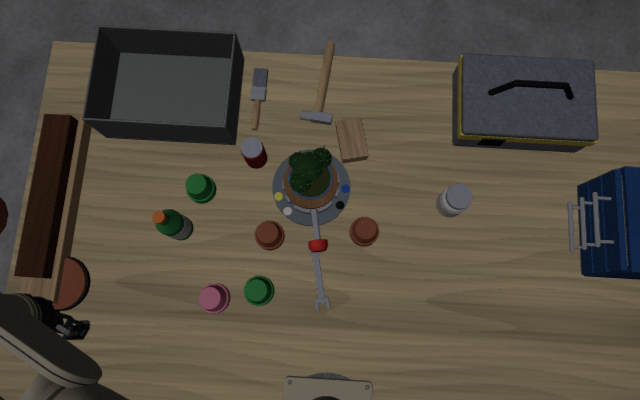

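View pics/side.png

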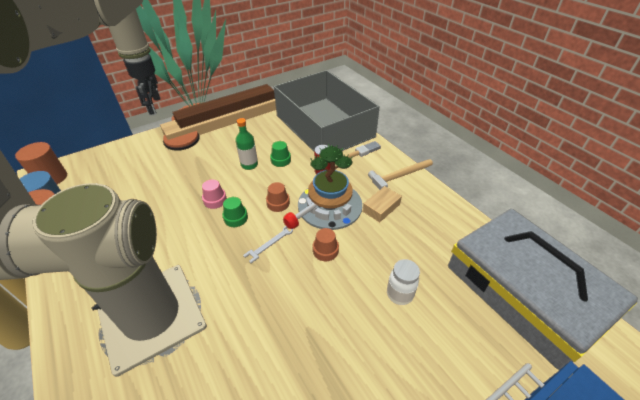

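The top view shows yellow at (278,196) and white at (288,211) on the left, with blue (346,188) and black (340,205) on the right. The red knob is at (318,245), and the terracotta pots are at (268,235) left and (364,231) right.

What could be taken for the left pot: terracotta (268,235), green (258,290), green (200,187), pink (213,298) and terracotta (364,231). I choose (268,235). For the knob, the red tin at (254,152) could be confused; I choose (318,245).

```bash
cat > m.py <<'E'
from h import *
d=np.load("top.npy",allow_pickle=True).item(); W=cloud(d)
hsv=cv2.cvtColor(d["pixels"],cv2.COLOR_RGB2HSV); 
def blob(u,v,r,mask):
    m=np.zeros((400,640),bool); m[v-r:v+r,u-r:u+r]=1; return m&mask
Z=W[...,2]
H,S,V=[hsv[...,i].astype(int) for i in range(3)]
for n,(u,v) in dict(yellow=(278,196),white=(288,211),blue=(346,188),black=(340,205)).items():
    mk={"yellow":(H>20)&(H<38)&(S>100),"white":(S<60)&(V>150),"blue":(H>100)&(H<130)&(S>130),"black":V<40}[n]
    m=blob(u,v,7,mk); vv,uu=np.nonzero(m); print(n,m.sum(),ray(d,uu.mean(),vv.mean(),.012).round(4),np.nanmedian(Z[m]).round(3))
for n,(u,v) in dict(potL=(268,235),potR=(364,231),g1=(258,290),pink=(213,298),g2=(200,187),spray=(178,225),tin=(254,152),jar=(455,200)).items():
    m=blob(u,v,20,Z>.01); 
    top=np.nanpercentile(Z[m],97); t=m&(Z>top-.006); q=W[t]; c,r=cv2.minEnclosingCircle(q[:,:2].astype(np.float32))
    print(n,"top",top.round(3),"c",np.round(c,4),"r",round(r,4),t.sum())
# knob
m=blob(318,245,14,((H<8)|(H>172))&(S>150)&(V>60)); print("knob",m.sum(),np.nanmedian(W[m],0),np.nanmin(W[m],0),np.nanmax(W[m],0))
# base plate circle
m=blob(312,187,50,(abs(Z-.010)<.004)&(S<70)); print("plate",m.sum(),cv2.minEnclosingCircle(W[m][:,:2].astype(np.float32)))
print("pt heights tray",W[90,180],W[290,45])
save(d,"crop.png",(180,130,400,320),3)
E
python3 m.py
```

```text
yellow 62 [0.562  0.1596 0.012 ] 0.012
white 0 [nan nan nan] nan
blue 57 [ 0.5931 -0.0167  0.012 ] 0.012
black 56 [ 0.5477 -0.0047  0.012 ] 0.011
potL top 0.075 c [0.4552 0.1744] r 0.0274 322
potR top 0.075 c [ 0.4802 -0.0707] r 0.0274 307
g1 top 0.075 c [0.3127 0.1899] r 0.0272 310
pink top 0.075 c [0.2882 0.3008] r 0.0277 333
g2 top 0.075 c [0.5693 0.367 ] r 0.0275 291
spray top 0.19 c [0.4613 0.4061] r 0.0131 68
tin top 0.103 c [0.6656 0.2288] r 0.0277 305
jar top 0.113 c [ 0.5681 -0.2932] r 0.0313 428
knob 190 [0.43154101 0.04529786 0.06945051] [0.41610247 0.0221169  0.05168261] [0.44798352 0.06789021 0.07851761]
plate 1420 ((0.5932599902153015, 0.07517633587121964), 0.10622985661029816)
pt heights tray [0.85145503 0.46043382 0.00193993] [0.28071589 0.71826663 0.04581305]m.py:10: RuntimeWarning: Mean of empty slice.
  m=blob(u,v,7,mk); vv,uu=np.nonzero(m); print(n,m.sum(),ray(d,uu.mean(),vv.mean(),.012).round(4),np.nanmedian(Z[m]).round(3))
  ret = ret.dtype.type(ret / rcount)
  return np.nanmean(a, axis, out=out, keepdims=keepdims)
```

View pics/crop.png

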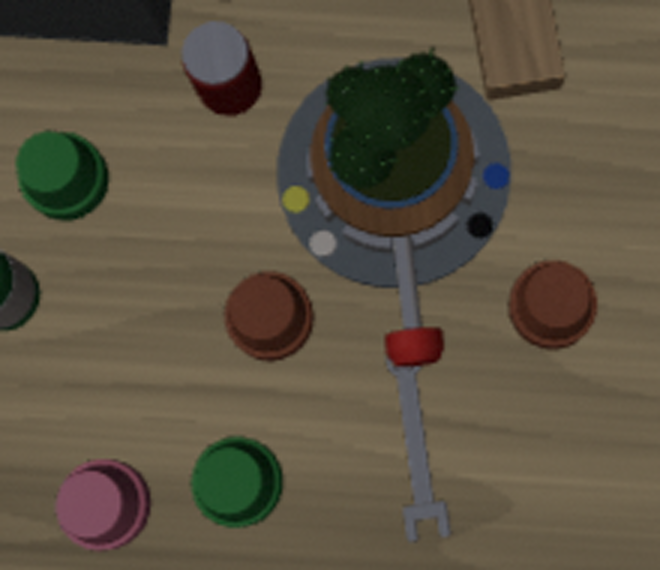

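Measured points against the given sizes:

| Item | Position (m) | Check |
|---|---|---|
| Turning axis | (0.593, 0.0745) | – |
| Knob direction | 190.5° | reach 163 mm, against 164 given |
| Yellow disc | 110° | radius 90 mm, so the wanted turn is −80° |
| Left pot | (0.455, 0.174) | top radius 27 mm, matches |

I'll shift the left pot to about (0.44, 0.285), which is 260 mm from the axis and clear of everything else. The first move goes above it.

Emit:
apply_moves([
  [27, -47, 0],
  [27, -47, 0],
  [27, -47, 0],
  [27, -47, 0],
  [27, -47, 0],
  [27, -47, 0],
  [27, -47, 0],
  [30, -48, 0],
  [0, 0, -40],
  [0, 0, -30],
  [0, 0, 0],
  [0, 0, 0],
], yaw=[0, 0, 0, 0, 0, 0, 0, 0, 0, 0, 0, 0], hand=1)

```text
clock: 1.6
ee_pos: [0.455, 0.175, 0.3358]
tool_rot: [[-0.92, 0.393, 0.001], [0.393, 0.92, 0.0], [-0.001, 0.001, -1.0]]
contact_force: [0.5, -0.1, 0.6]
grip_width: 0.0854
gripper_force: 0.0
```

Run:
```python
from h import *
d=cam("wrist"); save(d,"w1.png"); W=cloud(d)
hsv=cv2.cvtColor(d["pixels"],cv2.COLOR_RGB2HSV); Z=W[...,2]; H,S=hsv[...,0].astype(int),hsv[...,1]
for lo,hi,r0 in((.066,.082,(.455,.174)),):
    m=(Z>lo)&(Z<hi)&(np.hypot(W[...,0]-r0[0],W[...,1]-r0[1])<.05)
    print(m.sum(),cv2.minEnclosingCircle(W[m][:,:2].astype(np.float32)) if m.sum() else 0)
print(get_state()["ee_pos"],np.linalg.inv(d["camera_from_world"]).round(3)[:3])
```

```text
3847 ((0.45533299446105957, 0.17215383052825928), 0.027615446597337723)
[0.45518195 0.17510796 0.33638073] [[ 0.393  0.88   0.266  0.388]
 [ 0.92  -0.376 -0.113  0.202]
 [ 0.     0.289 -0.957  0.303]]
```

View pics/w1.png

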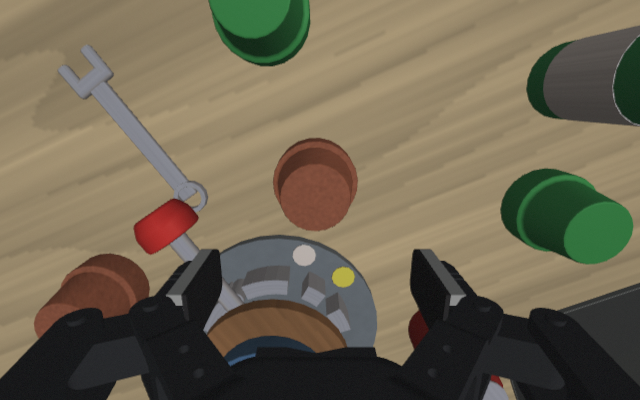

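The wrist view shows the terracotta pot at (315,185), with the knob at (165,227) and the yellow disc at (343,277). That puts the pot within 2 mm of the earlier estimate, so I'll go down and grip it.

Emit:
apply_moves([
  [0, -2, -40],
  [0, 0, -40],
  [0, 0, -25],
  [0, 0, -17],
  [0, 0, 0],
], yaw=[0, 0, 0, 0, 0], hand=1)

```text
clock: 2.28
ee_pos: [0.4547, 0.1729, 0.2126]
tool_rot: [[-0.92, 0.393, -0.001], [0.393, 0.92, -0.0], [0.001, -0.001, -1.0]]
contact_force: [-0.7, 0.4, 0.2]
grip_width: 0.0853
gripper_force: 0.0
```

Emit:
apply_moves([
  [0, 0, 0],
  [0, 0, 0],
  [0, 0, 0],
  [0, 0, 0],
], yaw=[0, 0, 0, 0], hand=-1)

```text
clock: 2.78
ee_pos: [0.4559, 0.1736, 0.2156]
tool_rot: [[-0.92, 0.393, 0.004], [0.393, 0.92, 0.002], [-0.003, 0.003, -1.0]]
contact_force: [-4.3, 1.4, 12.0]
grip_width: 0.0569
gripper_force: 62.3
```

Emit:
apply_moves([
  [0, 0, 8],
  [0, 0, 12],
  [0, 8, 5],
  [-3, 15, 0],
  [-4, 25, 0],
  [-4, 25, 0],
  [-4, 20, 0],
  [0, 12, 0],
  [0, 7, 0],
  [0, 0, 0],
], yaw=[0, 0, 0, 0, 0, 0, 0, 0, 0, 0], hand=-1)

```text
clock: 4.03
ee_pos: [0.4397, 0.285, 0.2375]
tool_rot: [[-0.92, 0.392, -0.0], [0.392, 0.92, -0.0], [0.0, -0.0, -1.0]]
contact_force: [0.1, 0.2, -5.1]
grip_width: 0.0571
gripper_force: 64.2
```

Emit:
apply_moves([
  [0, 0, -8],
  [0, 0, -8],
  [0, 0, -4],
  [0, 0, -2],
  [0, 0, 0],
], yaw=[0, 0, 0, 0, 0], hand=-1)

```text
clock: 4.65
ee_pos: [0.4398, 0.2846, 0.216]
tool_rot: [[-0.919, 0.393, -0.0], [0.393, 0.919, -0.0], [-0.0, -0.0, -1.0]]
contact_force: [-1.8, -1.3, -1.1]
grip_width: 0.0567
gripper_force: 64.6
```

Emit:
apply_moves([
  [0, 0, 0],
  [0, 0, 0],
  [0, 0, 0],
  [0, 0, 5],
  [0, 0, 20],
  [0, 0, 40],
  [0, 0, 45],
], yaw=[0, 0, 0, 0, 0, 0, 0], hand=1)

```text
clock: 5.52
ee_pos: [0.4394, 0.2846, 0.3266]
tool_rot: [[-0.92, 0.393, -0.001], [0.393, 0.92, -0.001], [0.001, -0.001, -1.0]]
contact_force: [0.4, 0.8, 0.6]
grip_width: 0.0854
gripper_force: 0.0
```

Emit:
apply_moves([
  [3, -40, 0],
  [3, -40, 0],
  [3, -40, 0],
  [3, -40, 0],
  [4, -40, 0],
  [4, -35, 0],
  [0, 0, -10],
  [0, 0, -10],
  [0, 0, 0],
  [0, 0, 0],
], yaw=[6, 6, 6, 6, 6, 3.6, 0, 0, 0, 0], hand=1)

```text
clock: 6.78
ee_pos: [0.4596, 0.0506, 0.3056]
tool_rot: [[-0.983, -0.183, -0.0], [-0.183, 0.983, 0.0], [0.0, 0.0, -1.0]]
contact_force: [-0.4, -0.5, 0.5]
grip_width: 0.0853
gripper_force: 0.0
```

Run:
```python
from h import *
d=cam("wrist"); save(d,"w2.png"); W=cloud(d); Z=W[...,2]
hsv=cv2.cvtColor(d["pixels"],cv2.COLOR_RGB2HSV); H,S,V=[hsv[...,i].astype(int) for i in range(3)]
R=((H<8)|(H>172))&(S>150)&(np.hypot(W[...,0]-.43,W[...,1]-.045)<.06)
print("knob",R.sum(),np.nanmin(W[R],0),np.nanmax(W[R],0),np.nanmean(W[R],0))
A=np.array([.593,.0745]); a=np.radians(190.5); e=np.array([np.cos(a),np.sin(a)]); t=np.array([-e[1],e[0]])
r=(W[...,:2]-A)@e; s=(W[...,:2]-A)@t
print("knob r",np.nanpercentile(r[R],[1,99]),"s",np.nanpercentile(s[R],[1,99]))
m=(r>.105)&(r<.145)&(abs(s)<.02)&(Z>.045)&(Z<.07)
print("shaft",m.sum(),np.nanpercentile(s[m],[2,50,98]),np.nanmax(Z[m]))
print(np.polyfit(r[m],s[m],1))
Y=(H>20)&(H<38)&(S>130)&(np.hypot(W[...,0]-.562,W[...,1]-.16)<.025); print("yel",Y.sum(),np.nanmean(W[Y],0))
d=cam("top");save(d,"t2.png"); W=cloud(d); Z=W[...,2]
m=(Z>.068)&(Z<.082)&(np.hypot(W[...,0]-.44,W[...,1]-.285)<.05); print("pot",m.sum(),cv2.minEnclosingCircle(W[m][:,:2].astype(np.float32)))
```

```text
knob 2997 [0.41536194 0.01994011 0.0365369 ] [0.44749372 0.06901223 0.07503986] [0.42999595 0.04307689 0.06629596]
knob r [0.15180575 0.17813108] s [-0.02160101  0.02348626]
shaft 1101 [-0.00615938  0.00173387  0.00909416] 0.057956420811723586
[-0.0127986   0.00317705]
yel 355 [0.56172148 0.15670587 0.01053184]
pot 340 ((0.43885964155197144, 0.2843902111053467), 0.027619069442152977)
```

View pics/w2.png

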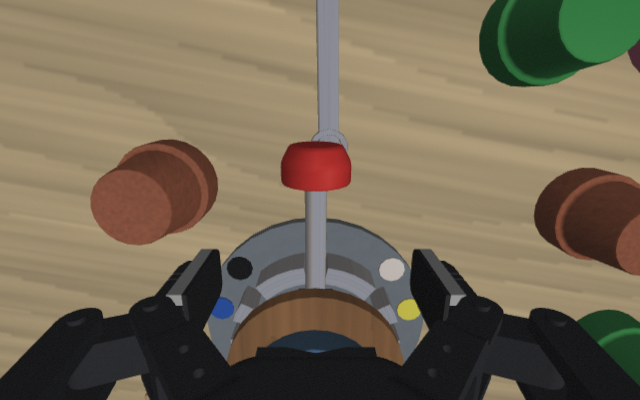

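The knob is at (316,166) with the shaft below it, centred between the fingers; yellow is at (408,310) with white just before it. The moved pot stands at (0.439, 0.284). Now I'll go down over the shaft and close.

Emit:
apply_moves([
  [0, -2, -40],
  [0, 0, -30],
  [0, 0, -20],
  [0, 0, -15],
  [0, 0, 0],
], yaw=[0, 0, 0, 0, 0], hand=1)

```text
clock: 7.5
ee_pos: [0.4593, 0.0479, 0.1999]
tool_rot: [[-0.983, -0.182, -0.002], [-0.182, 0.983, 0.0], [0.002, 0.0, -1.0]]
contact_force: [-0.8, -0.2, -0.3]
grip_width: 0.0853
gripper_force: 0.0
```

Emit:
apply_moves([
  [0, 0, 0],
  [0, 0, 0],
  [0, 0, 0],
  [0, 0, 0],
  [0, 0, 0],
  [0, 0, 0],
  [0, 0, 0],
], yaw=[0, 0, 0, 0, 0, 0, 0], hand=-1)

```text
clock: 8.38
ee_pos: [0.4597, 0.0488, 0.2013]
tool_rot: [[-0.983, -0.182, 0.0], [-0.182, 0.983, 0.003], [-0.0, 0.002, -1.0]]
contact_force: [-3.6, 8.4, 6.5]
grip_width: 0.014
gripper_force: 58.3
```

Emit:
apply_moves([
  [-5, -1, 0],
  [-5, -1, 0],
  [-5, -1, 0],
  [-4, -0.7, 0],
  [-2, -0.3, 0],
  [0, 0, 0],
  [0, 0, 0],
], yaw=[0, 0, 0, 0, 0, 0, 0], hand=-1)

```text
clock: 9.25
ee_pos: [0.4404, 0.0441, 0.2016]
tool_rot: [[-0.983, -0.182, 0.006], [-0.182, 0.983, 0.001], [-0.006, -0.0, -1.0]]
contact_force: [12.5, 4.8, -8.8]
grip_width: 0.0141
gripper_force: 59.1
```

Run:
```python
from h import *
A=np.array([.593,.0745]); a=np.radians(190.5); e=np.array([np.cos(a),np.sin(a)]); t=np.array([-e[1],e[0]])
s=get_state(); print(s["contact_force"],s["ee_pos"],(s["ee_pos"][:2]-A)@e,(s["ee_pos"][:2]-A)@t)
for n in("top","side","wrist"):
    d=cam(n); W=cloud(d); hsv=cv2.cvtColor(d["pixels"],cv2.COLOR_RGB2HSV); H,S,V=[hsv[...,i].astype(int) for i in range(3)]
    R=((H<8)|(H>172))&(S>150)&(np.hypot(W[...,0]-.42,W[...,1]-.043)<.06)
    r=(W[...,:2]-A)@e; print(n,R.sum(),np.nanpercentile(r[R],[1,50,99]) if R.sum() else 0)
```

```text
[12.47062991  4.76511242 -8.84321692] [0.44038578 0.04413985 0.20159424] 0.15559137744582882 0.0020400317795383482
top 112 [0.17874436 0.1891148  0.19629358]
side 181 [0.17150437 0.18910661 0.19903706]
wrist 11098 [0.17096885 0.1873437  0.19755512]
```

Run:
```python
import numpy as np
A=np.array([.593,.0735]);p=np.array([.4404,.0441]);v=p-A;r=np.hypot(*v);a=np.degrees(np.arctan2(v[1],v[0]))%360
print(r,a); dy=[1,2,3]+[4]*9+[4]*6+[4,3,3,2,1,1]
print(sum(dy)); P=p*1000
acc=p*1000
for k in dy:
    a-=k; q=(A+r*np.array([np.cos(np.radians(a)),np.sin(np.radians(a))]))*1000; s=np.round(q-acc,1); acc=acc+s; print(k,s.tolist(),round(a,1))
```

```text
0.15540630617835297 190.90502204523446
80
1 [-0.5, 2.7] 189.9
2 [-0.8, 5.3] 187.9
3 [-0.9, 8.1] 184.9
4 [-0.6, 10.8] 180.9
4 [0.2, 10.9] 176.9
4 [1.0, 10.8] 172.9
4 [1.7, 10.7] 168.9
4 [2.5, 10.6] 164.9
4 [3.1, 10.3] 160.9
4 [3.9, 10.2] 156.9
4 [4.6, 9.8] 152.9
4 [5.3, 9.5] 148.9
4 [5.9, 9.0] 144.9
4 [6.6, 8.7] 140.9
4 [7.1, 8.2] 136.9
4 [7.7, 7.6] 132.9
4 [8.2, 7.1] 128.9
4 [8.7, 6.5] 124.9
4 [9.1, 5.9] 120.9
3 [7.1, 4.0] 117.9
3 [7.3, 3.7] 114.9
2 [4.9, 2.2] 112.9
1 [2.5, 1.0] 111.9
1 [2.5, 1.0] 110.9
```

Emit:
apply_moves([
  [-0.5, 2.7, 0],
  [-0.8, 5.3, 0],
  [-0.9, 8.1, 0],
  [-0.6, 10.8, 0],
  [0.2, 10.9, 0],
  [1, 10.8, 0],
  [1.7, 10.7, 0],
  [2.5, 10.6, 0],
  [3.1, 10.3, 0],
  [0, 0, 0],
], yaw=[-1, -2, -3, -4, -4, -4, -4, -4, -4, 0], hand=-1)

```text
clock: 10.65
ee_pos: [0.4464, 0.1242, 0.2016]
tool_rot: [[-0.942, 0.335, 0.006], [0.335, 0.942, -0.0], [-0.006, 0.002, -1.0]]
contact_force: [12.5, -1.9, -8.1]
grip_width: 0.0142
gripper_force: 59.1
```

Lateral force is low and the deck is turning. The radial force has eased slightly, so I'll add 1.5 mm of pull and carry on.

Emit:
apply_moves([
  [-1.4, 0.5, 0],
  [3.9, 10.2, 0],
  [4.6, 9.8, 0],
  [5.3, 9.5, 0],
  [5.9, 9.0, 0],
  [6.6, 8.7, 0],
  [7.1, 8.2, 0],
  [7.7, 7.6, 0],
  [8.2, 7.1, 0],
  [8.7, 6.5, 0],
  [0, 0, 0],
], yaw=[0, -4, -4, -4, -4, -4, -4, -4, -4, -4, 0], hand=-1)

```text
clock: 12.02
ee_pos: [0.5031, 0.2002, 0.2015]
tool_rot: [[-0.565, 0.825, 0.005], [0.825, 0.565, -0.002], [-0.004, 0.003, -1.0]]
contact_force: [9.1, -8.7, -1.5]
grip_width: 0.0142
gripper_force: 60.0
```

Emit:
apply_moves([
  [9.1, 5.9, 0],
  [7.1, 4, 0],
  [7.3, 3.7, 0],
  [4.9, 2.2, 0],
  [2.5, 1, 0],
  [2.5, 1, 0],
  [0, 0, 0],
  [0, 0, 0],
], yaw=[-4, -3, -3, -2, -1, -1, 0, 0], hand=-1)

```text
clock: 13.02
ee_pos: [0.536, 0.2173, 0.2014]
tool_rot: [[-0.349, 0.937, 0.004], [0.937, 0.35, -0.003], [-0.004, 0.003, -1.0]]
contact_force: [8.4, -10.9, -0.3]
grip_width: 0.0144
gripper_force: 60.3
```

```bash
cat > c.py <<'E'
from h import *
A=np.array([.593,.074])
s=get_state(); v=s["ee_pos"][:2]-A; print(s["contact_force"],"tool r",np.hypot(*v),"ang",np.degrees(np.arctan2(v[1],v[0])))
for n in("top","side","wrist"):
    d=cam(n); W=cloud(d); hsv=cv2.cvtColor(d["pixels"],cv2.COLOR_RGB2HSV); H,S,V=[hsv[...,i].astype(int) for i in range(3)]
    np.save("now_"+n+".npy",d,allow_pickle=True)
    R=((H<8)|(H>172))&(S>150)&(np.hypot(W[...,0]-.53,W[...,1]-.24)<.06)
    if R.sum()<20: print(n,R.sum()); continue
    a=np.radians(110.5); e=np.array([np.cos(a),np.sin(a)]); t=np.array([-e[1],e[0]]); w=W[R][:,:2]-A
    r=np.percentile(w@e,[2,98]); q=np.percentile(w@t,[2,98]); print(n,R.sum(),"knob r",r.round(4),"t",q.round(4),"ang",110.5+np.degrees(q.mean()/r.mean()))
    Y=(H>20)&(H<38)&(S>130)&(np.hypot(W[...,0]-.562,W[...,1]-.16)<.025); 
    if Y.sum(): y=W[Y][:,:2].mean(0)-A; print("  yel",Y.sum(),y,np.degrees(np.arctan2(y[1],y[0])))
save(d,"w%d.png"%int(s["clock"]*10))
E
python3 c.py; ls pics
```

```text
[  8.39196629 -10.86960299  -0.29513717] tool r 0.15420205064251838 ang 111.69809834256404
top 67 knob r [0.1635 0.1938] t [0.0081 0.04  ] ang 118.21745949406767
  yel 10 [-0.03928178  0.08623451] 114.490342124569
side 21 knob r [0.1588 0.1872] t [0.0174 0.0416] ang 120.27483864515709
  yel 7 [-0.03949033  0.08970521] 113.76021549668542
wrist 11117 knob r [0.1681 0.194 ] t [-0.0168  0.025 ] ang 111.79101087113288
  yel 107 [-0.0231473  0.087941 ] 104.74656601105775
crop.png
side.png
t2.png
top.png
w1.png
w130.png
w2.png
```

The knob is within about 1.3° of the notch. I'll nudge it on, then ease it inward while still holding the shaft.

Emit:
apply_moves([
  [1.5, 0.5, 0],
  [1.5, 0.5, 0],
  [0, 0, 0],
  [1.4, -3.7, 0],
  [1.4, -3.7, 0],
  [1.4, -3.7, 0],
  [0, 0, 0],
], yaw=[-0.5, -0.5, 0, 0, 0, 0, 0], hand=-1)

```text
clock: 14.05
ee_pos: [0.5429, 0.2073, 0.2015]
tool_rot: [[-0.333, 0.943, 0.003], [0.943, 0.333, -0.002], [-0.003, 0.002, -1.0]]
contact_force: [4.5, -7.8, 0.3]
grip_width: 0.0142
gripper_force: 60.3
```

```bash
python3 c.py
```

```text
[ 4.54458054 -7.8479638   0.31619721] tool r 0.14240457094946207 ang 110.5773279573177
top 70 knob r [0.1524 0.1822] t [0.0036 0.0346] ang 117.03699114312026
  yel 21 [-0.03493274  0.08136966] 113.23428818822701
side 21 knob r [0.1419 0.1711] t [0.0148 0.0424] ang 120.96677330108187
  yel 12 [-0.03771885  0.08874638] 113.02639062078761
wrist 11101 knob r [0.1566 0.1825] t [-0.0203  0.0215] ang 110.69414236893431
  yel 4 [-0.02055724  0.08330869] 103.86138168469164
```

The knob's back is at 157 mm, so the plunger is already in the notch at about 5 mm. I'll ease in the rest and open.

Emit:
apply_moves([
  [0.9, -2.4, 0],
  [0.5, -1.4, 0],
  [0, 0, 0],
], yaw=[0, 0, 0], hand=-1)

```text
clock: 14.58
ee_pos: [0.5442, 0.2039, 0.2014]
tool_rot: [[-0.333, 0.943, 0.003], [0.943, 0.333, -0.002], [-0.003, 0.002, -1.0]]
contact_force: [4.5, -7.7, 0.5]
grip_width: 0.0143
gripper_force: 60.3
```

Emit:
apply_moves([
  [0, 0, 0],
  [0, 0, 0],
  [0, 0, 0],
  [0, 0, 0],
  [0, 0, 0],
  [0, 0, 0],
], yaw=[0, 0, 0, 0, 0, 0], hand=1)

```text
clock: 15.32
ee_pos: [0.543, 0.205, 0.2007]
tool_rot: [[-0.333, 0.943, -0.0], [0.943, 0.333, 0.0], [0.0, -0.0, -1.0]]
contact_force: [0.2, 0.1, 0.1]
grip_width: 0.0852
gripper_force: 0.0
```

Emit:
apply_moves([
  [0, 0, 20],
  [0, 0, 30],
  [0, 0, 40],
  [0, 0, 30],
  [-10, 30, 20],
  [-20, 50, 20],
  [-20, 50, 20],
  [-20, 50, 20],
  [0, 0, 0],
  [0, 0, 0],
], yaw=[0, 0, 0, 0, 0, 0, 0, 0, 0, 0], hand=1)

```text
clock: 16.58
ee_pos: [0.4729, 0.3849, 0.4017]
tool_rot: [[-0.334, 0.943, 0.001], [0.943, 0.334, 0.0], [-0.0, 0.001, -1.0]]
contact_force: [-0.9, -0.3, 0.2]
grip_width: 0.0856
gripper_force: 0.0
```

```bash
python3 c.py
python3 - <<'E'
from h import *
d=np.load("now_top.npy",allow_pickle=True).item(); save(d,"end.png",(180,120,420,300),3)
E
```

```text
[-0.86839539 -0.3492809   0.24043454] tool r 0.33327966836883505 ang 111.12360496831609
top 190 knob r [0.1506 0.1761] t [-0.0195  0.023 ] ang 111.1173053932715
  yel 25 [-0.03538414  0.08415154] 112.80583659804354
side 111 knob r [0.151  0.1736] t [-0.0135  0.0256] ang 112.6288652813945
  yel 12 [-0.03764178  0.08888557] 112.95196970710018
wrist 1434 knob r [0.152  0.1767] t [-0.021   0.0218] ang 110.63371681737752
  yel 15 [-0.03220474  0.08454556] 110.85263112662716
```

View pics/end.png

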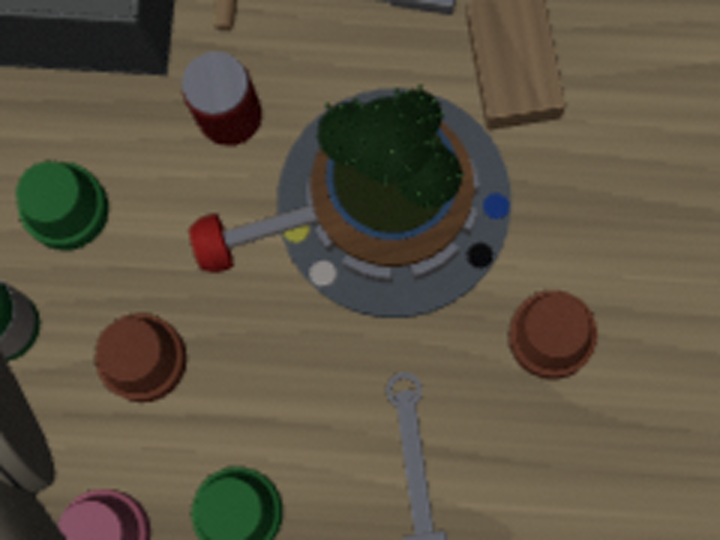

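The shaft (270,230) lies over the yellow disc (297,235), and the knob's back is at 151–152 mm, which is home. The bonsai is centred, both pots are standing, and the tin, spanner and block are where they were.

```bash
python3 -c "
from plant import *
print(hand_in())"
```

```text
the job is handed in; nothing more can be done
None
```

The job is handed in at about 17 s: the left pot was moved clear and the knob now sits home in the yellow-disc notch, with the bonsai centred and both pots upright in the last picture; no verdict was returned.

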